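Set up a battery discharge test

TASK

Get the discharge test ready: first tip the tall finned load block over onto the rubber-topped bed, pushing its top while its foot butts the bed's edge, so that it lies flat along the bed with its fins up. Then pull every battery cell straight up out of the light stands, which must stay standing in their places and neither tip nor lift, and set it down upright (never dropped) in a compartment of its own in the yellow tester tray; last, push the red power lever fully over to on, leaving the other things on the bench undisturbed.

Things in the scene. Friction and masses are not known exactly. Their poses are not given: they have to be found in the camera images.
- bed: Fixed aluminium bed with a black rubber top: a plate 200 mm (its x) by 130 mm (its y), 15 mm thick. Origin at the centre of its underside. Its edge at x = -100 mm is the stop against which the block's foot butts; its +x points away from the standing block.
- block_center (a point): Centre of the load block, 72 (x) by 95 (y) by 170 mm (z), 0.5 to 0.9 kg, blue, its -x side all aluminium fins. It starts on end (z up) in front of the bed, its +x face 3 to 8 mm from the bed's edge at x = -100 mm, x axes alike within 0.05 rad. Pushed near its top towards the bed's +x it over-balances at about 0.4 rad and falls onto the bed by itself (block z along bed x, foot end overhanging some 15 mm).
- block_fins (a point): Middle of the block's finned -x side.
- tray: Loose tester tray, yellow walls, black floor, 0.5 to 0.8 kg, 236 (x) by 52 (y) by 40 mm high, empty at the start. Origin: centre of its underside. One row of five square compartments, 40 mm wide inside, centres at x = -92, -46, 0, 46, 92 mm, y = 0; walls 6 mm thick, floor 4 mm thick (a standing cell's centre is 48 mm above the underside).
- power (a joint): Lever of the power switch: 0 = off (leaning to the switch box's -x side; starts between 0 and 0.15), 1.0 rad = fully on (leaning to its +x side). It turns stiffly and stays where it is left.
- power_tip (a point): Tip of the red power lever; the lever stands about 70 mm long above its block, on the low grey switch box. Pushed sideways it swings about a level axis along the switch box's y.
- switchbox: Fixed grey switch box, 85 x 75 x 30 mm, that carries the lever at its centre; origin at the centre of its underside, the lever swings on towards its +x.
- stand1: Very light (70 g) free-standing white cell stand, 143 (x) by 43 (y) by 64 mm high, on two feet. Origin: centre of its underside. A row of three square wells 35 mm wide inside, centres at x = -50, 0, 50 mm, y = 0; well floors 30 mm above the bench, wells 34 mm deep. A cell has 1 mm play all round: pulled askew it drags or tips the stand.
- stand2: Very light (70 g) free-standing white cell stand, 143 (x) by 43 (y) by 64 mm high, on two feet. Origin: centre of its underside. A row of three square wells 35 mm wide inside, centres at x = -50, 0, 50 mm, y = 0; well floors 30 mm above the bench, wells 34 mm deep. A cell has 1 mm play all round: pulled askew it drags or tips the stand.
- cell1_center (a point): Centre of a cylindrical battery cell (may be absent): 33 mm across, 88 mm tall plus a 2 mm steel button on top, orange with a black upper quarter, 0.18 kg, z up. It stands upright in a well of a stand, 54 mm of it showing above the stand.
- cell2_center (a point): Centre of a cylindrical battery cell (may be absent): 33 mm across, 88 mm tall plus a 2 mm steel button on top, orange with a black upper quarter, 0.18 kg, z up. It stands upright in a well of a stand, 54 mm of it showing above the stand.
- cell3_center (a point): Centre of a cylindrical battery cell (may be absent): 33 mm across, 88 mm tall plus a 2 mm steel button on top, orange with a black upper quarter, 0.18 kg, z up. It stands upright in a well of a stand, 54 mm of it showing above the stand.
- cell4_center (a point): Centre of a cylindrical battery cell (may be absent): 33 mm across, 88 mm tall plus a 2 mm steel button on top, orange with a black upper quarter, 0.18 kg, z up. It stands upright in a well of a stand, 54 mm of it showing above the stand.
- cell5_center (a point): Centre of a cylindrical battery cell (may be absent): 33 mm across, 88 mm tall plus a 2 mm steel button on top, orange with a black upper quarter, 0.18 kg, z up. It stands upright in a well of a stand, 54 mm of it showing above the stand.
- reel: Bystander, not to be disturbed: black reel of copper wire, 56 mm across, 40 mm tall.
- mug: Bystander, not to be disturbed: white mug, 76 mm across, 90 mm tall.
- driver: Bystander, not to be disturbed: screwdriver lying flat, 160 mm long.
- meter: Bystander, not to be disturbed: yellow and black hand multimeter lying flat, 150 x 75 x 32 mm.
- mouse: Bystander, not to be disturbed: black computer mouse, 105 x 60 x 32 mm.
- partsbin: Bystander, not to be disturbed: small blue open parts bin, 100 x 70 x 35 mm.

How it is judged:
By the outcome, as a careful person would: the job done as asked, in the order asked, and still so for the second after the job is handed in, with the robot touching nothing.
Of cell1, cell2, cell3, cell4, cell5 only 3 to 5 are there at a start; the rules pass over those that are not, and their reading is None.
At some moment in a run one of tray may be knocked a few centimetres aside while the robot is not near it.
It also fails if it takes over 210 s, if anything falls off the work surface, if the arm or the gripper's body presses on something with over 40 N, if the wrist force passes 120 N, or if a joint passes its speed limit or range.

ROBOT

A 7-joint arm with a two-finger parallel gripper is mounted at the origin on the work surface. World frame = base frame: x ahead of the robot, y to its left, z up, the work surface at z = 0. Lengths are in m, angles in degrees, forces in N, time in s.
With the tool pointing down it reaches from about 0.4 to 0.875 m from the base axis. Payload 6.5 kg.
Tool frame: the origin (TCP) lies midway between the tips of the shut fingers; the grasp point (between the pads) lies 19 mm behind it; z points along the fingers, y is the line along which they close (so a half turn about z gives the same grasp; the last joint's range is limited). The gripper opens to 88 mm and grips with 3 to 60 N. Pads are 18 mm wide; open, the fingers measure 123 mm over their backs; the gripper's body (75 mm by 187 mm) begins 45 mm behind the grasp point.
Start: joints at [-75.871, 30.733, -0.252, 88.115, 0.149, 61.152, -4.079], TCP at [0.2, 0.618, 0.239] pointing down, gripper open.
Joint ranges: [-154.64, 154.64], [-21.42, 123.67], [-72.66, 72.17], [13.99, 137.28], [-74.86, 254.86], [10.95, 109.41], [-158.01, 158.01]. Speed limits (degrees/s): [136.94, 136.94, 180, 180, 180, 180, 180].

INTERFACE

Orientations are given as [roll, pitch, yaw] about the fixed x, y, z axes, in that order (R = Rz(yaw) Ry(pitch) Rx(roll)).
In Python, from rig import env gives the robot as it stands.
- The arm moves only by the tool play_rows, never from a script. Its argument "steps" is a list of rows, each a list of 7 numbers: the shift along the tool's x, y, z in cm, then the turn, a rotation vector about the tool's x, y, z in rad, then the closure, from -1 (fully open) to 1 (shut), so that 0 is half open. A call has 1 to 12 rows; each row is the pose to reach, as a shift and turn from the pose commanded when the call began, along the tool's axes at that moment; what a row does not reach only later rows make up. A row lasts 1/12 s, in which the tool goes at most 41.7 mm and 7.16 degrees, less where a joint would pass 70% of its speed; a pose out of reach is approached as far as the arm can. A call with a gripper value outside its range is refused whole. The fingers move at their own pace and stop on an object; "squeeze" is the grip in N (left out, the last holds). Time passes only in rows, so rows that repeat a pose let the fingers close. It gives the time, the measured TCP pose, the force, the opening and the grip force at its end, in the units of the state.
- env.get_obs(): the state, without advancing time (a new reading comes with each control period).
- env.snapshot(name): name is "side" or "top"; returns a dict with "frame" (400x640x3 uint8, blue, green, red), "camera_matrix" (3x3 intrinsics, pixels), "k1" (the pictures are not rectified: a ray, as slopes to the right and down, at radius r is drawn at 1 + k1 r^2 times it, then the intrinsics apply), "extrinsics" (4x4, takes a point from world to camera coordinates). Camera axes: x right, y up, looking along -z (the intrinsics and any distortion apply to the point x, -y, -z); pixel columns grow to the right and rows downward; lengths in m; the calibration is good to about 2 mm. A picture is of the moment at which its call begins. There is no depth.
- env.job_done(): hands the job in; it is judged then, once.
Trained networks look in the newest picture that a camera, given by its name, has taken for a name from the list of things; names that differ only in an ending like _2 or _b are one class to them, and where a whole thing is asked for, a point or a joint stands for the part that bears it (a point fixed in the world has none). Each returns a list of dicts, best first, with "score" (0 to 1); they miss things now and then, are a little off and sometimes report something else, mostly with a low value. They report only what shows in the picture. A call takes as long as a camera call.
- env.recognise(target, camera): "rect" ([centre column, centre row, width, height] in pixels, round what is visible of it).
- env.mark_of(target, camera): "uv" ([column, row] in pixels: a listed point, or the origin of a listed thing).
The state is a dict: "clock": time; "joint_positions": joint angles; "qd": joint speeds; "joint_torque": joint torques, N m; "eef_pos": TCP position; "eef_rot": TCP orientation; "ft_force": force on the tool from outside, world axes, zero at the start; "moment": the same for the moment, N m; "width": opening from 0.0 (shut) to 1.0 (fully open); "gripper_force": force on a finger pad.
Only numpy, scipy, OpenCV 4.12 (cv2) and the standard library are available. Lean on these libraries where they do the work, as an engineer would, in place of code of your own. Each camera call takes 0.05 s, during which the arm holds its last target. There are 200 camera calls.

## Working session

There is one attempt and no reset: what is moved stays moved. The work goes in short steps, Python scripts to look and compute and a tool call to move; the robot and the scene stay as the last step left them, time stands still between calls to the robot, and variables do not carry over. Pictures are saved under pics/ and viewed, at most 14 in all, crops included, and the job is handed in when it is done.

Besides the shell and the picture viewer there is one more tool, called after "Emit:" as a command line: name --pt "numbers of a row" for each row, then --argument value for the rest. play_rows: Moves the arm, as the interface text tells. Its arguments: {"type":"object","properties":{"steps":{"type":"array"},"squeeze":{"type":"number"}},"required":["steps"]}

```bash
ls; mkdir -p pics; cat > h.py <<'E'
import numpy as np, cv2
from rig import env
from scipy.spatial.transform import Rotation as R
def snap(n,f=None):
    s=env.snapshot(n)
    if f: cv2.imwrite('pics/'+f,s['frame'])
    return s
def ray(s,uv):
    K=np.array(s['camera_matrix']);k=s['k1'];k=float(np.ravel(k)[0])
    p=cv2.undistortPoints(np.array([[uv]],float),K,np.array([k,0,0,0,0.]))[0,0]
    E=np.array(s['extrinsics']);d=E[:3,:3].T@np.array([p[0],-p[1],-1.])
    return -E[:3,:3].T@E[:3,3],d
def onz(s,uv,z):
    c,d=ray(s,uv);return c+d*(z-c[2])/d[2]
def proj(s,P):
    E=np.array(s['extrinsics']);q=E[:3,:3]@np.asarray(P,float)+E[:3,3]
    x,y=q[0]/-q[2],-q[1]/-q[2];f=1+float(np.ravel(s['k1'])[0])*(x*x+y*y)
    K=np.array(s['camera_matrix']);return (K@[x*f,y*f,1])[:2]
def tri(s1,u1,s2,u2):
    (a,d),(b,e)=ray(s1,u1),ray(s2,u2);d=d/np.linalg.norm(d);e=e/np.linalg.norm(e)
    t=np.linalg.lstsq(np.c_[d,-e],b-a,rcond=None)[0];p,q=a+t[0]*d,b+t[1]*e
    return (p+q)/2,np.linalg.norm(p-q)
E
python3 - <<'E'
from h import *
S={n:snap(n,n+'0.png') for n in('top','side')}
for n in S: c,d=ray(S[n],(320,200));print(n,c.round(3),d.round(2))
for t in ['bed','block_center','block_fins','tray','power_tip','switchbox','stand1','stand2','cell1_center','reel','mug','driver','meter','mouse','partsbin']:
    for n in S:
        print(t,n,[(np.round(x['score'],2),np.round(x['uv']).tolist()) for x in env.mark_of(t,n)][:6])
o=env.get_obs();print(o)
E
```

```text
pics
top [ 0.251 -0.049  1.649] [ 0.17 -0.   -0.98]
side [ 0.429 -1.058  0.905] [ 0.09  0.78 -0.62]
bed top [(np.float64(0.75), [201.0, 178.0]), (np.float64(0.62), [410.0, 214.0])]
bed side [(np.float64(0.63), [322.0, 162.0]), (np.float64(0.55), [274.0, 154.0])]
block_center top [(np.float64(0.82), [214.0, 212.0])]
block_center side [(np.float64(0.74), [293.0, 156.0]), (np.float64(0.43), [388.0, 273.0])]
block_fins top [(np.float64(0.57), [219.0, 226.0])]
block_fins side [(np.float64(0.97), [286.0, 162.0])]
tray top [(np.float64(0.95), [295.0, 207.0])]
tray side [(np.float64(0.73), [311.0, 205.0]), (np.float64(0.17), [300.0, 276.0])]
power_tip top [(np.float64(0.57), [368.0, 150.0])]
power_tip side [(np.float64(0.45), [368.0, 218.0])]
switchbox top [(np.float64(0.85), [355.0, 156.0])]
switchbox side [(np.float64(0.95), [366.0, 240.0])]
stand1 top [(np.float64(0.95), [411.0, 215.0]), (np.float64(0.85), [356.0, 210.0])]
stand1 side [(np.float64(0.84), [313.0, 246.0]), (np.float64(0.71), [315.0, 290.0]), (np.float64(0.62), [292.0, 339.0])]
stand2 top [(np.float64(0.95), [411.0, 215.0]),
[... 1020 characters left out ...]
ock': 1.6, 'joint_positions': array([-75.87106966,  30.73128352,  -0.25193473,  88.11517227,
         0.14785339,  61.15135033,  -4.07997151]), 'qd': array([ 0.07561044, -0.04156025, -0.18042801, -0.00868467, -0.01898934,
        0.0264634 ,  0.05481682]), 'joint_torque': array([ 2.11422921e-04, -5.70897245e+01,  9.90241393e-01, -2.51913786e+01,
       -5.62250521e-02,  1.09283533e-02,  3.73660032e-05]), 'eef_pos': array([0.20001348, 0.61846022, 0.23874055]), 'eef_rot': array([1.79997435e+02, 5.85034905e-04, 1.62078988e+02]), 'ft_force': array([ 0.38246812,  0.60702781, -0.24777639]), 'moment': array([-0.06460993,  0.01681523,  0.01782335]), 'gripper_force': 0.0, 'width': 1.0022680313457197}
```

```bash
python3 - <<'E'
import cv2
a=cv2.imread('pics/top0.png')[120:290,140:500];cv2.imwrite('pics/t1.png',cv2.resize(a,(792,374),interpolation=cv2.INTER_CUBIC))
a=cv2.imread('pics/side0.png')[100:380,220:460];cv2.imwrite('pics/s1.png',cv2.resize(a,(514,600),interpolation=cv2.INTER_CUBIC))
E
```

```text
(no output)
```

View pics/t1.png

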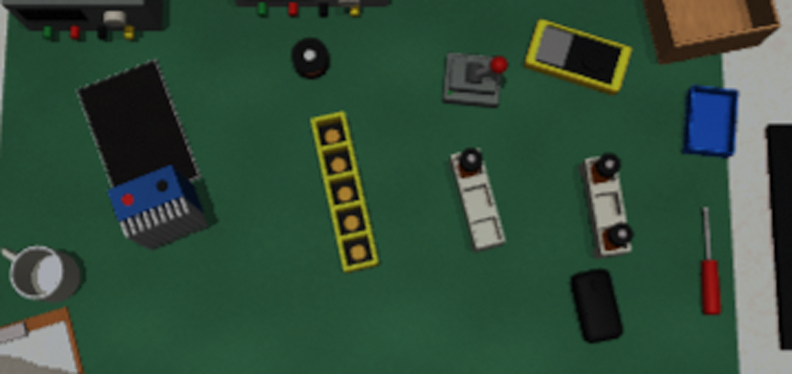

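View pics/s1.png

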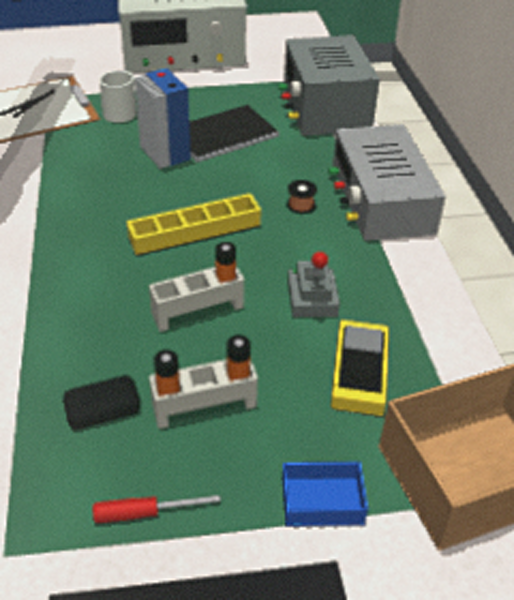

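```bash
cat > fit.py <<'E'
from h import *
from scipy.optimize import minimize
U=6
def hullmask(s,seed,half):
    im=s['frame'];x0,y0=max(0,int(seed[0]-half[0])),max(0,int(seed[1]-half[1]))
    c=im[y0:int(seed[1]+half[1]),x0:int(seed[0]+half[0])]
    c=cv2.resize(c,None,fx=U,fy=U,interpolation=cv2.INTER_CUBIC)
    h=cv2.cvtColor(c,cv2.COLOR_BGR2HSV)
    g=(h[...,0]>50)&(h[...,0]<95)&(h[...,1]>90)
    m=cv2.morphologyEx((~g).astype(np.uint8),cv2.MORPH_OPEN,np.ones((7,7)))
    n,l,st,_=cv2.connectedComponentsWithStats(m)
    q=((seed[0]-x0)*U,(seed[1]-y0)*U)
    d=[np.min(np.hypot(*(np.argwhere(l==i)[:,::-1]-q).T)) - 1e-3*st[i,4] if st[i,4]>300 else 1e9 for i in range(1,n)]
    i=1+int(np.argmin(d));p=np.argwhere(l==i)[:,::-1].astype(np.float32)
    p=(p+.5)/U-.5+[x0,y0]
    return cv2.convexHull(p.astype(np.float32))
def box(a,b,h,z0=0): return np.array([[sx*a/2,sy*b/2,z] for sx in(-1,1) for sy in(-1,1) for z in(z0,h)])
def cyl(x,y,r,z0,z1): t=np.linspace(0,2*np.pi,24,endpoint=False);return np.array([[x+r*np.cos(k),y+r*np.sin(k),z] for k in t for z in(z0,z1)])
def tw(P,p): c,s=np.cos(p[2]),np.sin(p[2]);return P@np.array([[c,s,0],[-s,c,0],[0,0,1]])+[p[0],p[1],0]
def fit(model,obs,p0,extra=None):
    def cost(p):
        W=tw(model,p)
        if extra is not None: W=np.r_[W,extra]
        t=0
        for s,h in obs:
            q=cv2.convexHull(np.array([proj(s,w) for w in W],np.float32))
            i=cv2.intersectConvexConvex(q,h)[0];t+=1-i/(cv2.contourArea(q)+cv2.contourArea(h)-i)
        return t
    r=minimize(cost,p0,method='Nelder-Mead',options=dict(initial_simplex=np.array([p0]+[np.add(p0,d) for d in((.01,0,0),(0,.01,0),(0,0,.1))])))
    return r.x,r.fun
E
python3 - <<'E'
from fit import *
S={n:snap(n) for n in('top','side')};t,d=S['top'],S['side']
print(t['camera_matrix'][0],t['k1'])
T=lambda X,Y:(140+(X+.5)/2.2-.5,120+(Y+.5)/2.2-.5)
D=lambda X,Y:(220+X*240/514,100+Y*280/600)
for n,a,b in(('A1',(471,157),(226,246)),('B1',(609,163),(239,342)),('B2',(622,232),(166,357))): print(n,tri(t,T(*a),d,D(*b)),onz(t,T(*a),.12).round(3))
print('bed',[onz(t,T(*a),.015).round(3) for a in((79,92),(157,62),(200,178))])
print('blocktop',[onz(t,T(*a),.17).round(3) for a in((108,193),(172,166),(187,200),(123,225))])
def red(s,c):
    x,y=c;f=s['frame'][y-12:y+13,x-12:x+13].astype(float);w=np.clip(f[...,2]-1.6*np.maximum(f[...,0],f[...,1]),0,None)
    Y,X=np.mgrid[-12:13,-12:13];return x+(w*X).sum()/w.sum(),y+(w*Y).sum()/w.sum()
tip=tri(t,red(t,(367,149)),d,red(d,(369,221)));print('tip',tip)
def yaw(a,b): v=np.subtract(b,a);return np.arctan2(v[1],v[0])
def run(n,model,st,sd,ht,hd,e0,e1,z,extra=None):
    P0,P1=onz(t,T(*e0),z),onz(t,T(*e1),z);p0=[*(P0+P1)[:2]/2,yaw(P0[:2],P1[:2])]
    o=[(t,hullmask(t,st,ht)),(d,hullmask(d,sd,hd))]
    for k in([0],[1],[0,1]):
        p,c=fit(model,[o[i] for i in k],p0,extra);print(n,k,p.round(4),np.degrees(p[2]).round(1),round(c,3))
run('tray',box(.236,.052,.04),(295,207),(311,204),(40,60),(45,30),(328,117),(361,267),.04)
run('A',np.r_[box(.143,.043,.064),cyl(.05,0,.0165,.06,.118)],(356,210),(312,238),(22,35),(30,32),(490,240),(468,158),.064)
run('B',np.r_[box(.143,.043,.064),cyl(.05,0,.0165,.06,.118),cyl(-.05,0,.0165,.06,.118)],(414,215),(315,277),(22,35),(32,35),(615,245),(602,160),.064)
sp=tip[0]+.010*np.array([v/np.linalg.norm(v) for v in box(1,1,.5,-.5)]+[*np.eye(3),*-np.eye(3)])
run('sw',box(.085,.075,.03),(355,157),(366,238),(24,22),(18,24),(447,78),(499,78),.03,sp)
for n,uv in(('reel',(281,148)),('mug',(165,244)),('meter',(398,150)),('mouse',(412,258))): print(n,onz(t,uv,.02).round(3))
E
```

```text
[496.91430299   0.         313.87696784] 0.00874953753784954
A1 (array([ 0.54795714, -0.16218099,  0.12041158]), np.float64(0.0017857517588590747)) [ 0.549 -0.162  0.12 ]
B1 (array([ 0.53985261, -0.35824465,  0.11907741]), np.float64(0.0017537540026752085)) [ 0.541 -0.358  0.12 ]
B2 (array([ 0.44069893, -0.37290152,  0.12007521]), np.float64(0.0025396875370825097)) [ 0.442 -0.373  0.12 ]
bed [array([0.671, 0.433, 0.015]), array([0.719, 0.315, 0.015]), array([0.536, 0.242, 0.015])]
blocktop [array([0.488, 0.34 , 0.17 ]), array([0.526, 0.253, 0.17 ]), array([0.479, 0.231, 0.17 ]), array([0.444, 0.317, 0.17 ])]
tip (array([ 0.68556671, -0.20374643,  0.1165509 ]), np.float64(0.002080379967445948))
tray [0] [ 0.5151  0.0229 -2.9164] -167.1 0.095
tray [1] [ 0.5111  0.0215 -2.9238] -167.5 0.095
tray [0, 1] [ 0.5145  0.022  -2.9211] -167.4 0.191
A [0] [ 0.4995 -0.1763  0.2713] 15.5 0.045
A [1] [ 0.4962 -0.1782  0.2441] 14.0 0.042
A [0, 1] [ 0.4992 -0.1764  0.2695] 15.4 0.106
B [0] [ 0.4892 -0.3644  0.1505] 8.6 0.036
B [1] [ 0.4873 -0.3677  0.1432] 8.2 0.027
B [0, 1] [ 0.4891 -0.3651  0.1388] 8.0 0.09
sw [0] [ 0.6919 -0.1727 -1.6454] -94.3 0.05
sw [1] [ 0.6877 -0.1727 -1.6704] -95.7 0.065
sw [0, 1] [ 0.6901 -0.1724 -1.6557] -94.9 0.167
reel [0.717 0.076 0.02 ]
mug [0.391 0.451 0.02 ]
meter [ 0.71  -0.321  0.02 ]
mouse [ 0.347 -0.356  0.02 ]
```

```bash
cat >> h.py <<'E'
def go(x,y,z,yaw):
    o=env.get_obs();M=R.from_euler('xyz',o['eef_rot'],degrees=True);T=R.from_euler('xyz',[180,0,yaw],degrees=True)
    d=M.inv().apply(np.array([x,y,z])-o['eef_pos'])*100;r=(M.inv()*T).as_rotvec()
    print('d',d.round(2),'r',r.round(3),'t',round(o['clock'],2),'pos',o['eef_pos'].round(4),o['eef_rot'].round(1))
E
python3 -c "
from h import *
go(.40,.25,.239,22.5)"
```

```text
d [-3.037e+01 -2.890e+01 -3.000e-02] r [0.    0.    2.436] t 1.7 pos [0.2    0.6184 0.2387] [-180.     0.   162.1]
```

Emit:
play_rows --pt "-30.37 -28.9 0 0 0 2.436 1" --pt "-30.37 -28.9 0 0 0 2.436 1" --pt "-30.37 -28.9 0 0 0 2.436 1" --pt "-30.37 -28.9 0 0 0 2.436 1" --pt "-30.37 -28.9 0 0 0 2.436 1" --pt "-30.37 -28.9 0 0 0 2.436 1" --pt "-30.37 -28.9 0 0 0 2.436 1" --pt "-30.37 -28.9 0 0 0 2.436 1" --pt "-30.37 -28.9 0 0 0 2.436 1" --pt "-30.37 -28.9 0 0 0 2.436 1" --pt "-30.37 -28.9 0 0 0 2.436 1" --pt "-30.37 -28.9 0 0 0 2.436 1"

```text
clock: 2.7
eef_pos: [0.4017, 0.2471, 0.2391]
eef_rot: [180.0, -0.0, 75.4]
ft_force: [-0.5, 0.3, -0.5]
width: 0.115
gripper_force: 0.0
```

```bash
python3 -c "
from h import *
go(.40,.25,.239,22.5)"
```

```text
d [ 0.24 -0.24  0.01] r [ 0.001 -0.001  0.924] t 2.7 pos [0.4017 0.2471 0.2391] [180.   -0.   75.4]
```

Emit:
play_rows --pt "0.2 -0.2 2 0 0 0.924 1" --pt "0.2 -0.2 4 0 0 0.924 1" --pt "0.2 -0.2 6 0 0 0.924 1" --pt "0.2 -0.2 8 0 0 0.924 1" --pt "0.2 -0.2 9.4 0 0 0.924 1" --pt "0.2 -0.2 9.4 0 0 0.924 1" --pt "0.2 -0.2 9.4 0 0 0.924 1" --pt "0.2 -0.2 9.4 0 0 0.924 1" --pt "0.2 -0.2 9.4 0 0 0.924 1" --pt "0.2 -0.2 9.4 0 0 0.924 1"

```text
clock: 3.53
eef_pos: [0.3987, 0.2526, 0.1448]
eef_rot: [180.0, -0.0, 23.3]
ft_force: [-0.8, -0.7, 0.5]
width: 0.004
gripper_force: 0.0
```

```bash
python3 - <<'E'
from h import *
go(.419,.259,.145,22.5)
s=snap('top')
a=s['frame'][140:260,160:320];cv2.imwrite('pics/b1.png',cv2.resize(a,(640,480),interpolation=cv2.INTER_CUBIC))
E
```

```text
d [ 2.12  0.22 -0.02] r [ 0.    -0.     0.014] t 3.53 pos [0.3987 0.2526 0.1448] [180.   -0.   23.3]
```

View pics/b1.png

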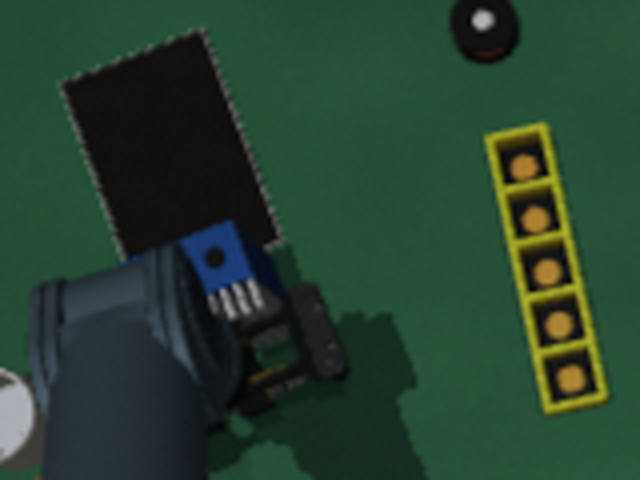

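Emit:
play_rows --pt "1 0.2 0 0 0 0.014 1" --pt "2 0.2 0 0 0 0.014 1" --pt "2.5 0.2 0 0 0 0.014 1" --pt "3 0.2 0 0 0 0.014 1" --pt "3.5 0.2 0 0 0 0.014 1" --pt "4 0.2 0 0 0 0.014 1" --pt "4.4 0.2 0 0 0 0.014 1" --pt "4.8 0.2 0 0 0 0.014 1" --pt "5.2 0.2 0 0 0 0.014 1" --pt "5.6 0.2 0 0 0 0.014 1"

```text
clock: 4.42
eef_pos: [0.451, 0.2727, 0.1447]
eef_rot: [180.0, 0.0, 22.4]
ft_force: [-1.4, -1.7, 1.4]
width: 0.006
gripper_force: 1.2
```

Emit:
play_rows --pt "0.4 0 0 0 0 0 1" --pt "0.8 0 0 0 0 0 1" --pt "1.2 0 0 0 0 0 1" --pt "1.6 0 0 0 0 0 1" --pt "2.0 0 0 0 0 0 1" --pt "2.4 0 0 0 0 0 1" --pt "2.8 0 0 0 0 0 1" --pt "3.2 0 0 0 0 0 1" --pt "3.6 0 0 0 0 0 1" --pt "4.0 0 0 0 0 0 1" --pt "4.4 0 0 0 0 0 1" --pt "4.8 0 0 0 0 0 1"

```text
clock: 5.42
eef_pos: [0.4957, 0.2911, 0.1447]
eef_rot: [180.0, -0.0, 22.4]
ft_force: [0.3, 0.5, 0.3]
width: 0.0
gripper_force: 0.0
```

```bash
python3 - <<'E'
from h import *
s=snap('side')
a=s['frame'][110:230,240:400];cv2.imwrite('pics/b2.png',cv2.resize(a,(640,480),interpolation=cv2.INTER_CUBIC))
E
```

```text
(no output)
```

View pics/b2.png

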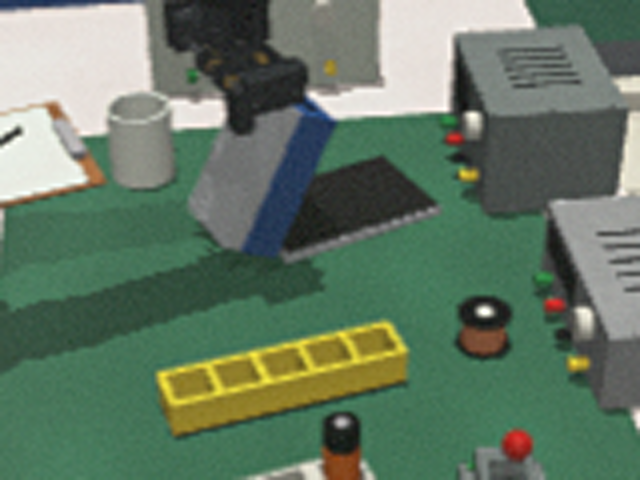

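Block is tilting about its foot at (270,250) in the crop, about at over-balance; push a little more.

Emit:
play_rows --pt "0.4 0 0 0 0 0 1" --pt "0.8 0 0 0 0 0 1" --pt "1.2 0 0 0 0 0 1" --pt "1.6 0 0 0 0 0 1" --pt "2.0 0 0 0 0 0 1" --pt "2.4 0 0 0 0 0 1" --pt "2.4 0 0 0 0 0 1" --pt "2.4 0 0 0 0 0 1" --pt "2.4 0 0 0 0 0 1" --pt "2.4 0 0 0 0 0 1"

```text
clock: 6.3
eef_pos: [0.5172, 0.3, 0.1447]
eef_rot: [-180.0, 0.0, 22.4]
ft_force: [-0.2, 0.8, 0.5]
width: 0.006
gripper_force: 0.0
```

```bash
python3 - <<'E'
from h import *
s=snap('side')
a=s['frame'][110:230,240:400];cv2.imwrite('pics/b3.png',cv2.resize(a,(640,480),interpolation=cv2.INTER_CUBIC))
E
```

```text
(no output)
```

View pics/b3.png

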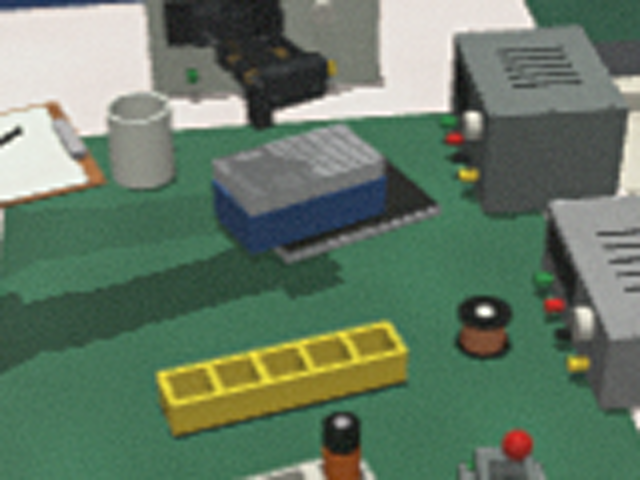

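```bash
python3 - <<'E'
from h import *
go(.5478,-.1626,.23,15.4)
s=snap('top')
P=[(195,165)]
a=s['frame'][120:260,150:330]; cv2.imwrite('pics/b4.png',cv2.resize(a,(720,560),interpolation=cv2.INTER_CUBIC))
E
```

```text
d [-14.8   43.94  -8.53] r [-0.     0.     0.122] t 6.35 pos [0.5172 0.3001 0.1447] [-180.     0.    22.4]
```

Emit:
play_rows --pt "-1 0 -3 0 0 0 0" --pt "-2 4 -6 0 0 0 -1" --pt "-3 8 -8.5 0 0 0.122 -1" --pt "-5 12 -8.5 0 0 0.122 -1" --pt "-14.8 43.9 -8.5 0 0 0.122 -1" --pt "-14.8 43.9 -8.5 0 0 0.122 -1" --pt "-14.8 43.9 -8.5 0 0 0.122 -1" --pt "-14.8 43.9 -8.5 0 0 0.122 -1" --pt "-14.8 43.9 -8.5 0 0 0.122 -1" --pt "-14.8 43.9 -8.5 0 0 0.122 -1" --pt "-14.8 43.9 -8.5 0 0 0.122 -1" --pt "-14.8 43.9 -8.5 0 0 0.122 -1"

```text
clock: 7.4
eef_pos: [0.5461, -0.1471, 0.2298]
eef_rot: [-180.0, -0.0, 15.4]
ft_force: [0.7, 0.3, -0.1]
width: 0.888
gripper_force: 0.0
```

```bash
python3 - <<'E'
from h import *
go(.5478,-.1626,.13,15.4)
s=snap('top')
a=s['frame'][120:260,150:330]; b=s['frame'][150:262,330:442]
cv2.imwrite('pics/b4.png',np.hstack([cv2.resize(a,(450,350),interpolation=cv2.INTER_CUBIC),cv2.resize(b,(350,350),interpolation=cv2.INTER_CUBIC)]))
E
```

```text
d [-0.25  1.54  9.98] r [-0. -0.  0.] t 7.4 pos [ 0.5461 -0.1471  0.2298] [-180.    -0.    15.4]
```

View pics/b4.png

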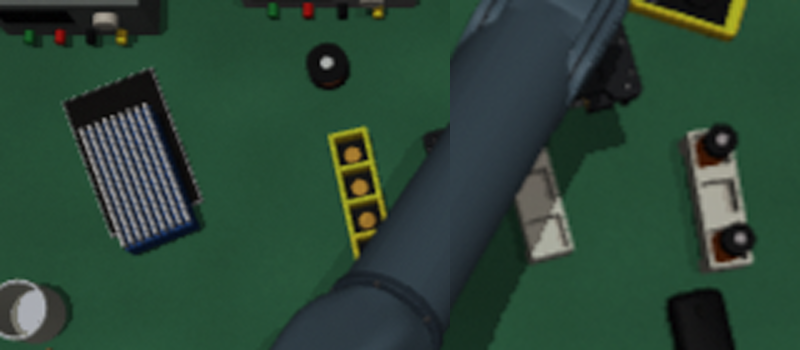

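Emit:
play_rows --pt "0 0 4 0 0 0 -1" --pt "0 0 6 0 0 0 -1" --pt "0 0 6 0 0 0 -1" --pt "0 0 6 0 0 0 -1"

```text
clock: 7.78
eef_pos: [0.5457, -0.145, 0.1693]
eef_rot: [-180.0, 0.1, 15.4]
ft_force: [0.3, 0.8, 0.8]
width: 1.001
gripper_force: 0.0
```

```bash
python3 - <<'E'
from h import *
go(.5478,-.1626,.075,15.4)
E
```

```text
d [-0.25  1.75  9.43] r [-0.001  0.002 -0.   ] t 7.78 pos [ 0.5457 -0.145   0.1693] [-1.80e+02  1.00e-01  1.54e+01]
```

Emit:
play_rows --pt "-0.25 1.75 0 0 0 0 -1" --pt "-0.25 1.75 0 0 0 0 -1" --pt "-0.25 1.75 3 0 0 0 -1" --pt "-0.25 1.75 6 0 0 0 -1" --pt "-0.25 1.75 8 0 0 0 -1" --pt "-0.25 1.75 9.4 0 0 0 -1" --pt "-0.25 1.75 9.4 0 0 0 -1" --pt "-0.25 1.75 9.4 0 0 0 -1"

```text
clock: 8.45
eef_pos: [0.5491, -0.1628, 0.0764]
eef_rot: [180.0, -0.0, 15.4]
ft_force: [0.6, -0.2, 1.3]
width: 0.994
gripper_force: 0.0
```

```bash
python3 - <<'E'
from h import *
go(.5478,-.1626,.075,15.4)
s=snap('side')
a=s['frame'][190:270,280:390]; cv2.imwrite('pics/c1.png',cv2.resize(a,(770,560),interpolation=cv2.INTER_CUBIC))
E
```

```text
d [-0.13 -0.05  0.14] r [ 0.    -0.001  0.   ] t 8.45 pos [ 0.5491 -0.1628  0.0764] [180.   -0.   15.4]
```

View pics/c1.png

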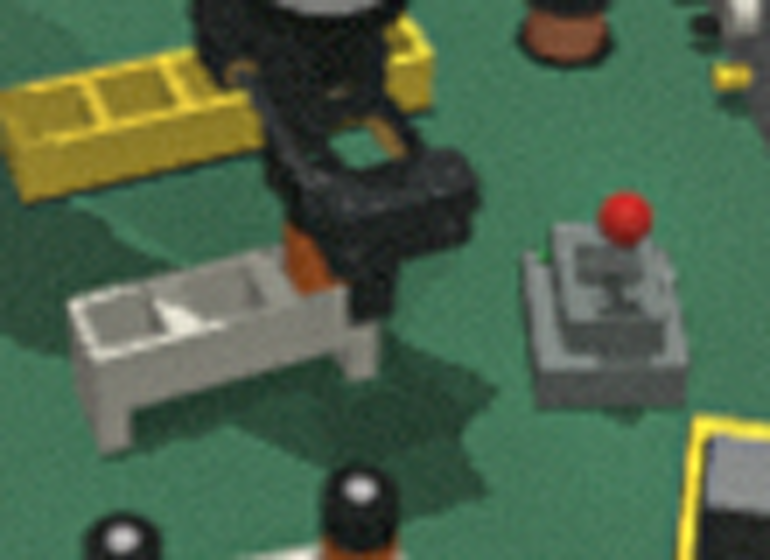

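Emit:
play_rows --pt "-0.1 0 0.1 0 0 0 0" --pt "-0.1 0 0.1 0 0 0 0.1" --pt "-0.1 0 0.1 0 0 0 0.15" --pt "-0.1 0 0.1 0 0 0 0.2" --pt "-0.1 0 0.1 0 0 0 0.25" --pt "-0.1 0 0.1 0 0 0 0.3" --squeeze 6

```text
clock: 9.0
eef_pos: [0.5477, -0.1631, 0.0748]
eef_rot: [180.0, -0.0, 15.4]
ft_force: [-0.0, -0.3, 1.3]
width: 0.574
gripper_force: 0.0
```

Emit:
play_rows --pt "0 0 0 0 0 0 0.4" --pt "0 0 0 0 0 0 0.6" --pt "0 0 0 0 0 0 0.8" --pt "0 0 0 0 0 0 1" --pt "0 0 0 0 0 0 1" --squeeze 12

```text
clock: 9.42
eef_pos: [0.5474, -0.163, 0.0744]
eef_rot: [-180.0, 0.0, 15.4]
ft_force: [0.3, 1.0, -1.8]
width: 0.373
gripper_force: 12.0
```

Emit:
play_rows --pt "0 0 0 0 0 0 1" --pt "0 0 -0.3 0 0 0 1" --pt "0 0 -0.8 0 0 0 1" --pt "0 0 -1.4 0 0 0 1" --pt "0 0 -2 0 0 0 1" --pt "0 0 -2.7 0 0 0 1" --pt "0 0 -3.5 0 0 0 1" --pt "0 0 -4.5 0 0 0 1" --pt "0 0 -6.5 0 0 0 1" --pt "0 0 -9 0 0 0 1" --pt "0 0 -11 0 0 0 1" --pt "0 0 -11 0 0 0 1" --squeeze 15

```text
clock: 10.42
eef_pos: [0.55, -0.1643, 0.1891]
eef_rot: [179.8, -0.4, 15.4]
ft_force: [1.6, -1.1, -1.6]
width: 0.371
gripper_force: 15.0
```

```bash
cat > tr.py <<'E'
from fit import *
def tray():
    s=snap('side');o=[(s,hullmask(s,(311,204),(55,38)))]
    p,c=fit(box(.236,.052,.04),o,[.5145,.022,.2205]);print('tray',p.round(4),np.degrees(p[2]).round(1),round(c,3));return s,p
E
python3 - <<'E'
from tr import *
s,p=tray()
a=s['frame'][190:270,260:370]; cv2.imwrite('pics/c2.png',cv2.resize(a,(770,560),interpolation=cv2.INTER_CUBIC))
go(.424,.002,.185,12.6)
E
```

```text
tray [0.5117 0.0189 0.2017] 11.6 0.658
d [ -7.66 -19.29   0.13] r [ 0.002 -0.004  0.049] t 10.47 pos [ 0.5491 -0.1636  0.187 ] [179.9  -0.2  15.4]
```

View pics/c2.png

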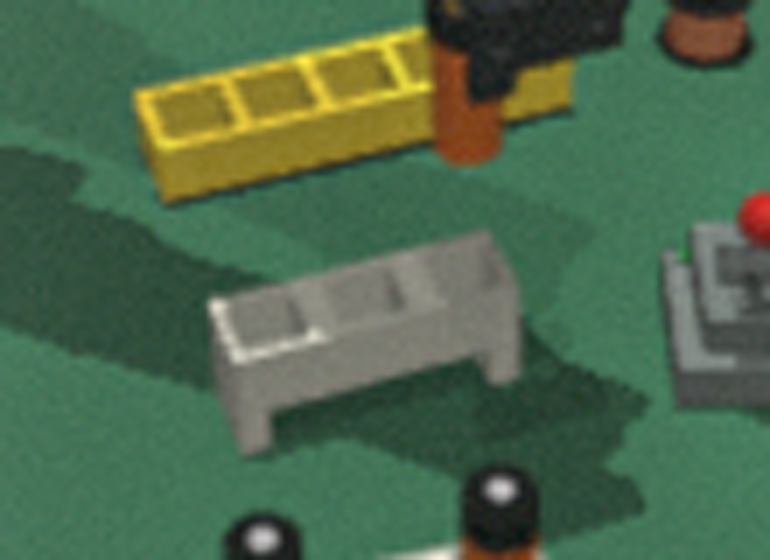

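```bash
cat > tr.py <<'E'
from fit import *
def yh(s,c,h=(60,60)):
    x0,y0=int(c[0]-h[0]),int(c[1]-h[1]);f=s['frame'][y0:int(c[1]+h[1]),x0:int(c[0]+h[0])]
    v=cv2.cvtColor(cv2.resize(f,None,fx=U,fy=U,interpolation=cv2.INTER_CUBIC),cv2.COLOR_BGR2HSV)
    m=((v[...,0]>20)&(v[...,0]<36)&(v[...,1]>130)&(v[...,2]>50)).astype(np.uint8);m=cv2.morphologyEx(m,cv2.MORPH_OPEN,np.ones((9,9)))
    n,l,st,_=cv2.connectedComponentsWithStats(m)
    m=np.isin(l,[i for i in range(1,n) if st[i,4]>800])
    p=np.argwhere(m)[:,::-1];return cv2.convexHull(((p+.5)/U-.5+[x0,y0]).astype(np.float32))
def tray(ss,p0=(.5145,.022,.2205)):
    o=[(s,yh(s,proj(s,[p0[0],p0[1],.02]),(60,65 if s is not ss[-1] else 32))) for s in ss]
    p,c=fit(box(.236,.052,.04),o,p0);print('tray',p.round(4),np.degrees(p[2]).round(1),round(c,3))
    for x in(-92,-46,0,46,92): print(x,(p[:2]+x/1e3*np.array([np.cos(p[2]),np.sin(p[2])])).round(4))
    return p
E
python3 - <<'E'
from tr import *
t,s=snap('top'),snap('side');now=s['frame']
t['frame']=cv2.imread('pics/top0.png');s['frame']=cv2.imread('pics/side0.png')
tray([t,s]);tray([s]);s['frame']=now;tray([s])
E
```

```text
tray [0.5143 0.0228 0.2259] 12.9 0.087
-92 [0.4246 0.0022]
-46 [0.4694 0.0125]
0 [0.5143 0.0228]
46 [0.5591 0.0331]
92 [0.6039 0.0434]
tray [0.5132 0.0254 0.2245] 12.9 0.022
-92 [0.4235 0.0049]
-46 [0.4683 0.0151]
0 [0.5132 0.0254]
46 [0.558  0.0356]
92 [0.6028 0.0458]
tray [0.5125 0.0244 0.2322] 13.3 0.112
-92 [0.423  0.0032]
-46 [0.4677 0.0138]
0 [0.5125 0.0244]
46 [0.5573 0.035 ]
92 [0.602  0.0456]
```

```bash
python3 -c "
from h import *
go(.6035,.0435,.145,12.9)"
```

```text
d [ 10.9  -18.38   3.94] r [-0.001  0.     0.044] t 10.57 pos [ 0.5473 -0.1627  0.1843] [-180.     0.    15.4]
```

Emit:
play_rows --pt "1 -2 0 0 0 0.044 1" --pt "2.5 -4.5 0 0 0 0.044 1" --pt "4.5 -7.5 0 0 0 0.044 1" --pt "6.5 -11 0 0 0 0.044 1" --pt "8.5 -14 0.5 0 0 0.044 1" --pt "10 -17 1.5 0 0 0.044 1" --pt "10.9 -18.4 2.5 0 0 0.044 1" --pt "10.9 -18.4 3.5 0 0 0.044 1" --pt "10.9 -18.4 3.9 0 0 0.044 1" --pt "10.9 -18.4 3.9 0 0 0.044 1" --pt "10.9 -18.4 3.9 0 0 0.044 1"

```text
clock: 11.48
eef_pos: [0.6033, 0.0406, 0.1453]
eef_rot: [179.9, 0.1, 12.7]
ft_force: [0.5, -0.4, -1.2]
width: 0.369
gripper_force: 15.0
```

```bash
python3 - <<'E'
from tr import *
go(.6035,.0435,.05,12.9)
s=snap('side')
tray([s])
a=s['frame'][155:235,265:375]; cv2.imwrite('pics/c3.png',cv2.resize(a,(770,560),interpolation=cv2.INTER_CUBIC))
E
```

```text
d [ 0.1  -0.28  9.53] r [ 0.001  0.001 -0.004] t 11.48 pos [0.6033 0.0406 0.1453] [1.799e+02 1.000e-01 1.270e+01]
tray [0.5125 0.0248 0.2264] 13.0 0.026
-92 [0.4229 0.0041]
-46 [0.4677 0.0145]
0 [0.5125 0.0248]
46 [0.5574 0.0351]
92 [0.6022 0.0454]
```

View pics/c3.png

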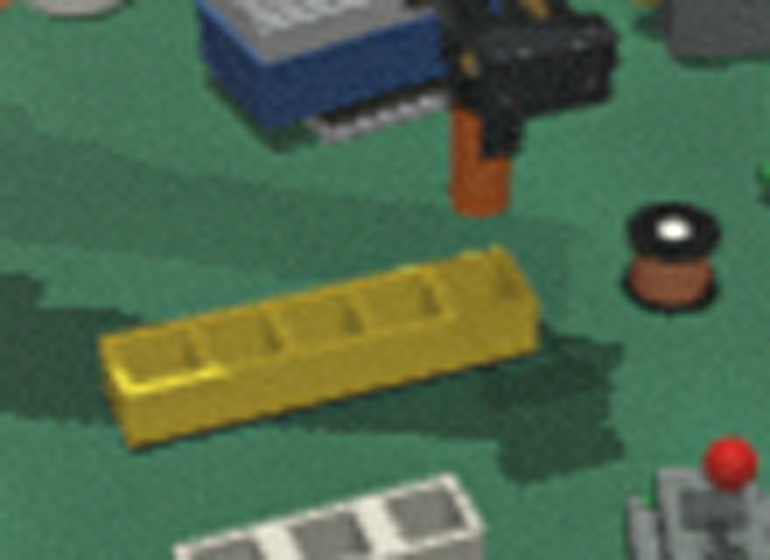

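Emit:
play_rows --pt "0.05 -0.3 1.5 0 0 -0.004 1" --pt "0.05 -0.3 3 0 0 -0.004 1" --pt "0.05 -0.3 4 0 0 -0.004 1" --pt "0.05 -0.3 4 0 0 -0.004 1" --pt "0.05 -0.3 4 0 0 -0.004 1" --pt "0.05 -0.3 4 0 0 -0.004 1"

```text
clock: 12.03
eef_pos: [0.6043, 0.0457, 0.1065]
eef_rot: [180.0, -0.1, 13.1]
ft_force: [0.3, -0.4, -1.7]
width: 0.367
gripper_force: 15.0
```

```bash
python3 -c "
from h import *
go(.603,.044,.049,12.9)"
```

```text
d [-0.17  0.13  5.75] r [ 0.    -0.001  0.003] t 12.03 pos [0.6043 0.0457 0.1065] [ 1.80e+02 -1.00e-01  1.31e+01]
```

Emit:
play_rows --pt "-0.15 0.12 0 0 0 0.003 1" --pt "-0.15 0.12 1.5 0 0 0.003 1" --pt "-0.15 0.12 3 0 0 0.003 1" --pt "-0.15 0.12 4.2 0 0 0.003 1" --pt "-0.15 0.12 5 0 0 0.003 1" --pt "-0.15 0.12 5.4 0 0 0.003 1" --pt "-0.15 0.12 5.4 0 0 0.003 1" --pt "-0.15 0.12 5.4 0 0 0.003 1"

```text
clock: 12.7
eef_pos: [0.6026, 0.0446, 0.0516]
eef_rot: [180.0, 0.0, 12.9]
ft_force: [0.0, -0.7, -1.4]
width: 0.371
gripper_force: 15.0
```

Emit:
play_rows --pt "0 0 0.1 0 0 0 1" --pt "0 0 0.2 0 0 0 1" --pt "0 0 0.28 0 0 0 1" --pt "0 0 0.33 0 0 0 1" --pt "0 0 0.33 0 0 0 1"

```text
clock: 13.12
eef_pos: [0.6026, 0.0449, 0.0484]
eef_rot: [-180.0, -0.0, 12.9]
ft_force: [0.5, -0.0, -2.3]
width: 0.368
gripper_force: 15.0
```

Emit:
play_rows --pt "0 0 0.05 0 0 0 1" --pt "0 0 0.1 0 0 0 1" --pt "0 0 0.1 0 0 0 1"

```text
clock: 13.37
eef_pos: [0.6028, 0.0449, 0.0483]
eef_rot: [-180.0, -0.0, 12.9]
ft_force: [-2.0, 1.4, 8.0]
width: 0.369
gripper_force: 15.0
```

Emit:
play_rows --pt "0 0 -0.06 0 0 0 0.2" --pt "0 0 -0.06 0 0 0 0" --pt "0 0 -0.06 0 0 0 -0.4" --pt "0 0 -0.06 0 0 0 -0.8" --pt "0 0 -0.06 0 0 0 -0.8" --pt "0 0 -2 0 0 0 -0.8" --pt "0 0 -5 0 0 0 -0.8" --pt "0 0 -9 0 0 0 -0.8" --pt "0 0 -13 0 0 0 -1" --pt "0 0 -16 0 0 0 -1" --pt "0 0 -16 0 0 0 -1" --pt "0 0 -16 0 0 0 -1"

```text
clock: 14.37
eef_pos: [0.6036, 0.0449, 0.209]
eef_rot: [-180.0, -0.2, 12.9]
ft_force: [0.1, 0.2, -0.8]
width: 1.0
gripper_force: 0.0
```

```bash
python3 - <<'E'
from tr import *
go(.5393,-.3582,.20,8.2)
s=snap('side')
tray([s])
cv2.imwrite('pics/c4.png',cv2.resize(s['frame'][155:315,265:405],(525,600),interpolation=cv2.INTER_CUBIC))
E
```

```text
d [-15.3   37.85   0.84] r [-0.    -0.004  0.083] t 14.37 pos [0.6036 0.0449 0.209 ] [-180.    -0.2   12.9]
tray [0.5127 0.0245 0.2247] 12.9 0.037
-92 [0.423 0.004]
-46 [0.4679 0.0143]
0 [0.5127 0.0245]
46 [0.5576 0.0348]
92 [0.6024 0.045 ]
```

View pics/c4.png

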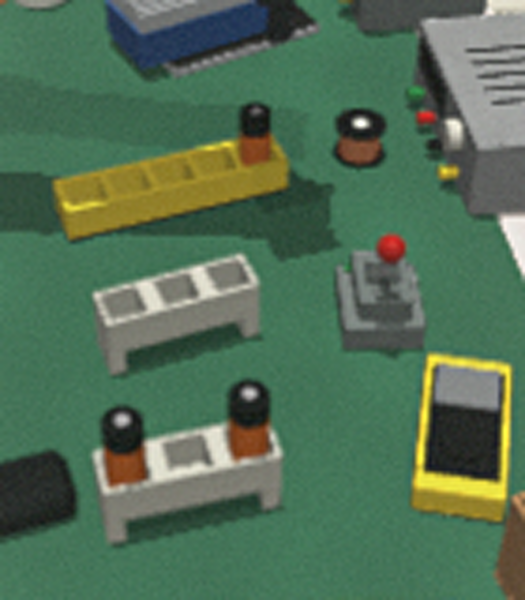

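Cell 1 stands upright in the far compartment (255,130), tray and stands in place. Next: B1.

Emit:
play_rows --pt "-15.3 37.8 0.8 0 0 0.083 -1" --pt "-15.3 37.8 0.8 0 0 0.083 -1" --pt "-15.3 37.8 0.8 0 0 0.083 -1" --pt "-15.3 37.8 0.8 0 0 0.083 -1" --pt "-15.3 37.8 0.8 0 0 0.083 -1" --pt "-15.3 37.8 0.8 0 0 0.083 -1" --pt "-15.3 37.8 0.8 0 0 0.083 -1" --pt "-15.3 37.8 0.8 0 0 0.083 -1" --pt "-15.3 37.8 0.8 0 0 0.083 -1" --pt "-15.3 37.8 0.8 0 0 0.083 -1" --pt "-15.3 37.8 0.8 0 0 0.083 -1" --pt "-15.3 37.8 0.8 0 0 0.083 -1"

```text
clock: 15.42
eef_pos: [0.5356, -0.3598, 0.1973]
eef_rot: [-179.9, 0.2, 7.9]
ft_force: [-0.6, 0.8, -0.0]
width: 1.003
gripper_force: 0.0
```

Emit:
play_rows --pt "0 0 1 0 0 0 -1" --pt "0 0 2 0 0 0 -1" --pt "0 0 2 0 0 0 -1" --pt "0 0 2 0 0 0 -1"

```text
clock: 15.75
eef_pos: [0.5381, -0.3558, 0.1778]
eef_rot: [-179.9, 0.1, 8.3]
ft_force: [-0.1, -0.0, 0.8]
width: 0.998
gripper_force: 0.0
```

```bash
python3 -c "
from h import *
go(.5393,-.3582,.075,8.2)"
```

```text
d [ 0.11  0.28 10.28] r [-0.002  0.002  0.002] t 15.75 pos [ 0.5381 -0.3558  0.1778] [-1.799e+02  1.000e-01  8.300e+00]
```

Emit:
play_rows --pt "0.05 0.1 1 0 0 0 -1" --pt "0.05 0.1 3 0 0 0 -1" --pt "0.05 0.1 5 0 0 0 -1" --pt "0.05 0.1 7 0 0 0 -1" --pt "0.05 0.1 8.5 0 0 0 -1" --pt "0.05 0.1 9.5 0 0 0 -1" --pt "0.05 0.1 9.5 0 0 0 -1" --pt "0.05 0.1 9.5 0 0 0 -1" --pt "0.05 0.1 9.5 0 0 0 -1"

```text
clock: 16.5
eef_pos: [0.5392, -0.3594, 0.0854]
eef_rot: [179.9, -0.1, 8.2]
ft_force: [-0.6, -1.4, 0.9]
width: 1.001
gripper_force: 0.0
```

```bash
python3 -c "
from h import *
go(.5393,-.3582,.075,8.2)"
```

```text
d [ 0.02 -0.12  1.04] r [ 0.001 -0.001 -0.   ] t 16.5 pos [ 0.5392 -0.3594  0.0854] [ 1.799e+02 -1.000e-01  8.200e+00]
```

Emit:
play_rows --pt "0 -0.1 0.5 0 0 0 -0.5" --pt "0 -0.1 1 0 0 0 0" --pt "0 -0.1 1 0 0 0 0" --pt "0 -0.1 1 0 0 0 0.1" --squeeze 6

```text
clock: 16.83
eef_pos: [0.5384, -0.3576, 0.0741]
eef_rot: [-180.0, 0.0, 8.2]
ft_force: [0.7, 0.1, 0.1]
width: 0.719
gripper_force: 0.0
```

Emit:
play_rows --pt "0 0 0 0 0 0 0.2" --pt "0 0 0 0 0 0 0.3" --pt "0 0 0 0 0 0 0.5" --pt "0 0 0 0 0 0 0.7" --pt "0 0 0 0 0 0 1" --pt "0 0 0 0 0 0 1" --pt "0 0 0 0 0 0 1" --squeeze 12

```text
clock: 17.42
eef_pos: [0.5385, -0.3576, 0.0744]
eef_rot: [-180.0, -0.0, 8.2]
ft_force: [-0.7, 0.7, 1.4]
width: 0.369
gripper_force: 12.0
```

Emit:
play_rows --pt "0 0 0 0 0 0 1" --pt "0 0 -0.3 0 0 0 1" --pt "0 0 -0.8 0 0 0 1" --pt "0 0 -1.4 0 0 0 1" --pt "0 0 -2 0 0 0 1" --pt "0 0 -2.7 0 0 0 1" --pt "0 0 -3.5 0 0 0 1" --pt "0 0 -4.5 0 0 0 1" --pt "0 0 -6.5 0 0 0 1" --pt "0 0 -9 0 0 0 1" --pt "0 0 -11.5 0 0 0 1" --pt "0 0 -11.5 0 0 0 1" --squeeze 15

```text
clock: 18.42
eef_pos: [0.5406, -0.3603, 0.1953]
eef_rot: [179.7, -0.4, 8.2]
ft_force: [0.7, -1.0, -1.8]
width: 0.367
gripper_force: 15.0
```

```bash
python3 - <<'E'
from tr import *
s=snap('side')
tray([s])
go(.5132,.0238,.185,12.9)
cv2.imwrite('pics/c5.png',cv2.resize(s['frame'][155:315,265:405],(525,600),interpolation=cv2.INTER_CUBIC))
E
```

```text
tray [0.5123 0.0255 0.2414] 13.8 0.432
-92 [0.423  0.0035]
-46 [0.4677 0.0145]
0 [0.5123 0.0255]
46 [0.557  0.0364]
92 [0.6017 0.0474]
d [  2.8  -38.31   0.64] r [ 0.004 -0.004 -0.083] t 18.47 pos [ 0.5398 -0.3593  0.1928] [179.8  -0.3   8.2]
```

View pics/c5.png

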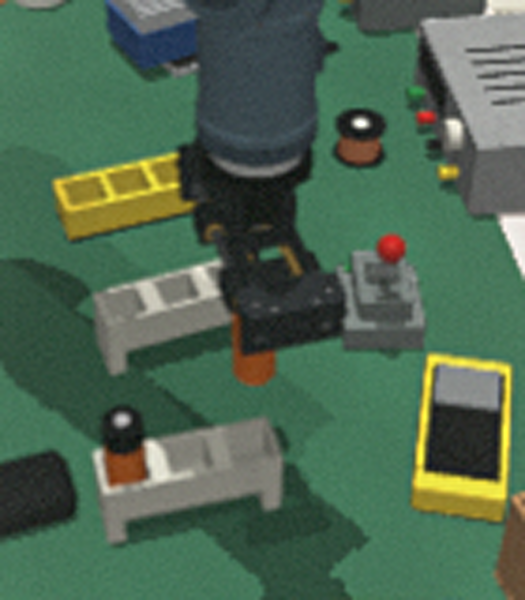

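Emit:
play_rows --pt "0.1 -2 0 0 0 -0.083 1" --pt "0.3 -5 0 0 0 -0.083 1" --pt "0.6 -8.5 0 0 0 -0.083 1" --pt "0.8 -12 0 0 0 -0.083 1" --pt "1.1 -16 0 0 0 -0.083 1" --pt "1.4 -20 0 0 0 -0.083 1" --pt "1.7 -24 0 0 0 -0.083 1" --pt "2 -28 0 0 0 -0.083 1" --pt "2.3 -32 0 0 0 -0.083 1" --pt "2.6 -35.5 0 0 0 -0.083 1" --pt "2.8 -37.8 0 0 0 -0.083 1" --pt "2.8 -38.2 0 0 0 -0.083 1"

```text
clock: 19.47
eef_pos: [0.5108, 0.0301, 0.1883]
eef_rot: [-179.9, 0.1, 13.4]
ft_force: [0.6, 0.1, -1.9]
width: 0.371
gripper_force: 15.0
```

Emit:
play_rows --pt "0 0 2 0 0 0 1" --pt "0 0 4 0 0 0 1" --pt "0 0 6 0 0 0 1" --pt "0 0 6.5 0 0 0 1" --pt "0 0 6.5 0 0 0 1" --pt "0 0 6.5 0 0 0 1" --pt "0 0 6.5 0 0 0 1"

```text
clock: 20.05
eef_pos: [0.5126, 0.0239, 0.1253]
eef_rot: [180.0, -0.1, 12.9]
ft_force: [-0.7, 0.4, -2.0]
width: 0.369
gripper_force: 15.0
```

```bash
python3 - <<'E'
from tr import *
go(.5132,.0238,.0515,12.9)
s=snap('side')
tray([s])
E
```

```text
d [0.05 0.02 7.38] r [ 0.    -0.002  0.   ] t 20.05 pos [0.5126 0.0239 0.1253] [ 1.80e+02 -1.00e-01  1.29e+01]
tray [0.5128 0.0245 0.2292] 13.1 0.03
-92 [0.4233 0.0036]
-46 [0.468 0.014]
0 [0.5128 0.0245]
46 [0.5576 0.0349]
92 [0.6024 0.0454]
```

Emit:
play_rows --pt "0.05 0 2 0 0 0 1" --pt "0.05 0 4 0 0 0 1" --pt "0.05 0 5.5 0 0 0 1" --pt "0.05 0 6.5 0 0 0 1" --pt "0.05 0 7.2 0 0 0 1" --pt "0.05 0 7.35 0 0 0 1" --pt "0.05 0 7.45 0 0 0 1" --pt "0.05 0 7.55 0 0 0 1" --pt "0.05 0 7.65 0 0 0 1" --pt "0.05 0 7.7 0 0 0 1" --pt "0.05 0 7.7 0 0 0 1"

```text
clock: 21.02
eef_pos: [0.513, 0.0245, 0.0482]
eef_rot: [-180.0, -0.1, 12.9]
ft_force: [0.1, 0.1, 4.5]
width: 0.369
gripper_force: 15.0
```

Contact (4.5 N). Release and rise.

Emit:
play_rows --pt "0 0 -0.02 0 0 0 0.2" --pt "0 0 -0.04 0 0 0 0" --pt "0 0 -0.04 0 0 0 -0.4" --pt "0 0 -0.04 0 0 0 -0.8" --pt "0 0 -0.04 0 0 0 -0.8" --pt "0 0 -2 0 0 0 -0.8" --pt "0 0 -5 0 0 0 -0.8" --pt "0 0 -9 0 0 0 -0.8" --pt "0 0 -13 0 0 0 -1" --pt "0 0 -16 0 0 0 -1" --pt "0 0 -16 0 0 0 -1" --pt "0 0 -16 0 0 0 -1"

```text
clock: 22.02
eef_pos: [0.5133, 0.0247, 0.2087]
eef_rot: [-180.0, -0.2, 13.0]
ft_force: [-0.7, -0.3, -1.2]
width: 1.001
gripper_force: 0.0
```

```bash
python3 - <<'E'
from tr import *
go(.4402,-.3725,.20,8.2)
E
```

```text
d [-16.03  37.07   0.79] r [-0.001 -0.003  0.083] t 22.02 pos [0.5133 0.0247 0.2087] [-180.    -0.2   13. ]
```

Emit:
play_rows --pt "-16 37 0.8 0 0 0.083 -1" --pt "-16 37 0.8 0 0 0.083 -1" --pt "-16 37 0.8 0 0 0.083 -1" --pt "-16 37 0.8 0 0 0.083 -1" --pt "-16 37 0.8 0 0 0.083 -1" --pt "-16 37 0.8 0 0 0.083 -1" --pt "-16 37 0.8 0 0 0.083 -1" --pt "-16 37 0.8 0 0 0.083 -1" --pt "-16 37 0.8 0 0 0.083 -1" --pt "-16 37 0.8 0 0 0.083 -1" --pt "-16 37 0.8 0 0 0.083 -1" --pt "-16 37 0.8 0 0 0.083 -1"

```text
clock: 23.02
eef_pos: [0.4373, -0.3731, 0.1975]
eef_rot: [-179.9, 0.2, 8.0]
ft_force: [0.6, 0.6, 0.2]
width: 1.001
gripper_force: 0.0
```

Emit:
play_rows --pt "0 0 1 0 0 0 -1" --pt "0 0 2 0 0 0 -1" --pt "0 0 3 0 0 0 -1" --pt "0 0 3 0 0 0 -1" --pt "0 0 3 0 0 0 -1" --pt "0 0 3 0 0 0 -1"

```text
clock: 23.52
eef_pos: [0.4394, -0.3716, 0.1693]
eef_rot: [-180.0, 0.0, 8.2]
ft_force: [0.1, -0.2, 0.2]
width: 0.997
gripper_force: 0.0
```

```bash
python3 - <<'E'
from tr import *
go(.4402,-.3725,.085,8.2)
s=snap('side')
cv2.imwrite('pics/c6.png',cv2.resize(s['frame'][155:315,245:405],(600,600),interpolation=cv2.INTER_CUBIC))
E
```

```text
d [0.06 0.1  8.43] r [-0.  0.  0.] t 23.52 pos [ 0.4394 -0.3716  0.1693] [-180.     0.     8.2]
```

View pics/c6.png

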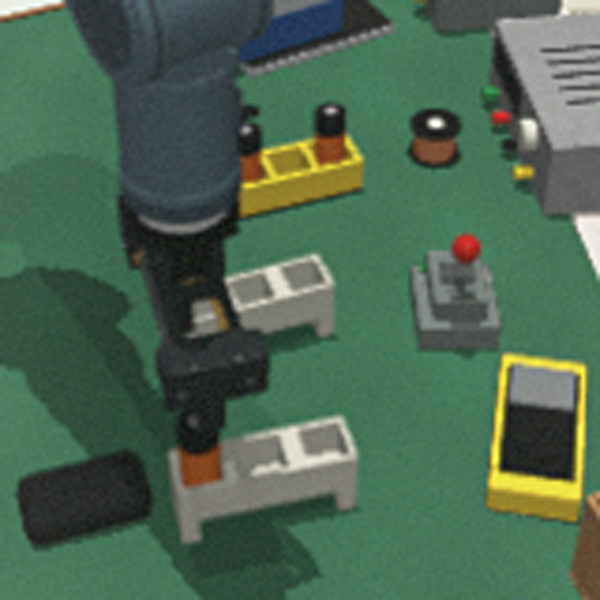

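Emit:
play_rows --pt "0.05 0.1 1 0 0 0 -1" --pt "0.05 0.1 3 0 0 0 -1" --pt "0.05 0.1 5 0 0 0 -1" --pt "0.05 0.1 7 0 0 0 -1" --pt "0.05 0.1 8.5 0 0 0 -1" --pt "0.05 0.1 9.4 0 0 0 -0.5" --pt "0.05 0.1 9.4 0 0 0 0" --pt "0.05 0.1 9.4 0 0 0 0" --pt "0.05 0.1 9.4 0 0 0 0" --squeeze 6

```text
clock: 24.32
eef_pos: [0.4403, -0.3736, 0.0762]
eef_rot: [179.9, -0.1, 8.2]
ft_force: [-0.3, 0.7, 0.0]
width: 0.721
gripper_force: 0.0
```

Emit:
play_rows --pt "0 0 0 0 0 0 0.15" --pt "0 0 0 0 0 0 0.25" --pt "0 0 0 0 0 0 0.4" --pt "0 0 0 0 0 0 0.7" --pt "0 0 0 0 0 0 1" --pt "0 0 0 0 0 0 1" --pt "0 0 0 0 0 0 1" --squeeze 12

```text
clock: 24.9
eef_pos: [0.4399, -0.3728, 0.0753]
eef_rot: [-180.0, -0.0, 8.2]
ft_force: [0.3, 0.9, 0.1]
width: 0.373
gripper_force: 12.0
```

Emit:
play_rows --pt "0 0 0 0 0 0 1" --pt "0 0 -0.3 0 0 0 1" --pt "0 0 -0.8 0 0 0 1" --pt "0 0 -1.4 0 0 0 1" --pt "0 0 -2 0 0 0 1" --pt "0 0 -2.7 0 0 0 1" --pt "0 0 -3.5 0 0 0 1" --pt "0 0 -4.5 0 0 0 1" --pt "0 0 -6.5 0 0 0 1" --pt "0 0 -9 0 0 0 1" --pt "0 0 -11.5 0 0 0 1" --pt "0 0 -11.5 0 0 0 1" --squeeze 15

```text
clock: 25.9
eef_pos: [0.4416, -0.3754, 0.1955]
eef_rot: [179.7, -0.3, 8.1]
ft_force: [1.5, -0.9, -1.5]
width: 0.367
gripper_force: 15.0
```

```bash
python3 - <<'E'
from tr import *
s=snap('side')
go(.4238,.0035,.19,12.9)
cv2.imwrite('pics/c7.png',cv2.resize(s['frame'][155:315,245:405],(600,600),interpolation=cv2.INTER_CUBIC))
E
```

```text
d [  3.66 -37.64   0.2 ] r [ 0.004 -0.004 -0.082] t 25.95 pos [ 0.4411 -0.3743  0.1932] [179.8  -0.2   8.2]
```

View pics/c7.png

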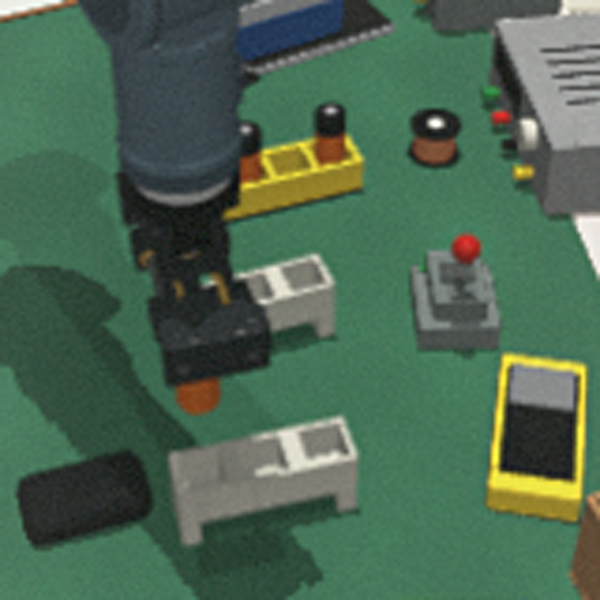

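Emit:
play_rows --pt "0.2 -2 0 0 0 -0.082 1" --pt "0.5 -5 0 0 0 -0.082 1" --pt "0.9 -8.5 0 0 0 -0.082 1" --pt "1.2 -12 0 0 0 -0.082 1" --pt "1.6 -16 0 0 0 -0.082 1" --pt "2 -20 0 0 0 -0.082 1" --pt "2.4 -24 0 0 0 -0.082 1" --pt "2.8 -28 0 0 0 -0.082 1" --pt "3.2 -32 0 0 0 -0.082 1" --pt "3.5 -35.5 0 0 0 -0.082 1" --pt "3.75 -37.5 0 0 0 -0.082 1" --pt "3.75 -37.5 0 0 0 -0.082 1"

```text
clock: 26.95
eef_pos: [0.4227, 0.0084, 0.1896]
eef_rot: [-179.9, 0.1, 13.3]
ft_force: [0.2, 0.1, -1.6]
width: 0.369
gripper_force: 15.0
```

Emit:
play_rows --pt "0 0 2 0 0 0 1" --pt "0 0 4 0 0 0 1" --pt "0 0 6 0 0 0 1" --pt "0 0 6.5 0 0 0 1" --pt "0 0 6.5 0 0 0 1" --pt "0 0 6.5 0 0 0 1" --pt "0 0 6.5 0 0 0 1"

```text
clock: 27.53
eef_pos: [0.4242, 0.0032, 0.1261]
eef_rot: [180.0, -0.1, 12.8]
ft_force: [0.3, 0.7, -1.6]
width: 0.372
gripper_force: 15.0
```

```bash
python3 - <<'E'
from tr import *
s=snap('side')
p=tray([s])
go(.4238,.0033,.0515,12.9)
E
```

```text
tray [0.5127 0.0249 0.2293] 13.1 0.03
-92 [0.4231 0.004 ]
-46 [0.4679 0.0144]
0 [0.5127 0.0249]
46 [0.5575 0.0353]
92 [0.6023 0.0458]
d [-0.07 -0.    7.47] r [-0.    -0.002 -0.001] t 27.58 pos [0.4243 0.0034 0.1262] [-1.80e+02 -1.00e-01  1.29e+01]
```

Emit:
play_rows --pt "-0.05 0 2 0 0 0 1" --pt "-0.05 0 4 0 0 0 1" --pt "-0.05 0 5.5 0 0 0 1" --pt "-0.05 0 6.5 0 0 0 1" --pt "-0.05 0 7.2 0 0 0 1" --pt "-0.05 0 7.35 0 0 0 1" --pt "-0.05 0 7.45 0 0 0 1" --pt "-0.05 0 7.55 0 0 0 1" --pt "-0.05 0 7.65 0 0 0 1" --pt "-0.05 0 7.7 0 0 0 1" --pt "-0.05 0 7.7 0 0 0 1"

```text
clock: 28.5
eef_pos: [0.4239, 0.0038, 0.0491]
eef_rot: [-180.0, -0.1, 12.9]
ft_force: [-1.4, 0.6, 6.0]
width: 0.37
gripper_force: 15.0
```

Emit:
play_rows --pt "0 0 -0.02 0 0 0 0.2" --pt "0 0 -0.04 0 0 0 0" --pt "0 0 -0.04 0 0 0 -0.4" --pt "0 0 -0.04 0 0 0 -0.8" --pt "0 0 -0.04 0 0 0 -0.8" --pt "0 0 -2 0 0 0 -0.8" --pt "0 0 -5 0 0 0 -0.8" --pt "0 0 -9 0 0 0 -0.8" --pt "0 0 -13 0 0 0 0" --pt "0 0 -16 0 0 0 1" --pt "0 0 -16 0 0 0 1" --pt "0 0 -16 0 0 0 1"

```text
clock: 29.5
eef_pos: [0.4241, 0.0041, 0.2095]
eef_rot: [-179.9, -0.2, 12.9]
ft_force: [-0.3, 0.5, 0.3]
width: 0.62
gripper_force: 0.0
```

```bash
python3 - <<'E'
from tr import *
go(.68,-.275,.21,-5)
E
```

```text
d [ 1.870e+01  3.292e+01 -3.000e-02] r [-0.002 -0.003  0.313] t 29.5 pos [0.4241 0.0041 0.2095] [-179.9   -0.2   12.9]
```

Emit:
play_rows --pt "19.2 31.7 0 0 0 0.313 1" --pt "19.2 31.7 0 0 0 0.313 1" --pt "19.2 31.7 0 0 0 0.313 1" --pt "19.2 31.7 0 0 0 0.313 1" --pt "19.2 31.7 0 0 0 0.313 1" --pt "19.2 31.7 0 0 0 0.313 1" --pt "19.2 31.7 0 0 0 0.313 1" --pt "19.2 31.7 0 0 0 0.313 1" --pt "19.2 31.7 0 0 0 0.313 1" --pt "19.2 31.7 0 0 0 0.313 1" --pt "19.2 31.7 0 0 0 0.313 1" --pt "19.2 31.7 0 0 0 0.313 1"

```text
clock: 30.5
eef_pos: [0.6797, -0.2624, 0.2059]
eef_rot: [-179.9, 0.2, -5.1]
ft_force: [0.6, -0.0, 0.6]
width: 0.007
gripper_force: 0.0
```

Emit:
play_rows --pt "0 0 3 0 0 0 1" --pt "0 0 6 0 0 0 1" --pt "0 0 9 0 0 0 1" --pt "0 0 11 0 0 0 1" --pt "0 0 11 0 0 0 1" --pt "0 0 11 0 0 0 1" --pt "0 0 11 0 0 0 1"

```text
clock: 31.08
eef_pos: [0.6815, -0.2624, 0.1]
eef_rot: [180.0, -0.1, -5.0]
ft_force: [0.4, 0.4, 0.5]
width: 0.008
gripper_force: 0.0
```

```bash
python3 - <<'E'
from tr import *
go(.686,-.231,.1,-5)
s=snap('side')
for t in('power_tip','switchbox'): print([(round(x['score'],2),np.round(x['uv'],1)) for x in env.mark_of(t,'side')][:2])
tray([s])
E
```

```text
d [ 0.17 -3.17 -0.  ] r [ 0.    -0.002 -0.   ] t 31.08 pos [ 0.6815 -0.2624  0.1   ] [ 1.8e+02 -1.0e-01 -5.0e+00]
[]
[(0.58, array([363.6, 240.3]))]
tray [0.5129 0.0246 0.2216] 12.7 0.023
-92 [0.4232 0.0043]
-46 [0.4681 0.0145]
0 [0.5129 0.0246]
46 [0.5578 0.0347]
92 [0.6027 0.0448]
```

Emit:
play_rows --pt "0 -1.2 0 0 0 0 1" --pt "0.1 -2.4 0 0 0 0 1" --pt "0.1 -3.2 0 0 0 0 1" --pt "0.1 -3.8 0 0 0 0 1" --pt "0.1 -4.4 0 0 0 0 1" --pt "0.1 -5 0 0 0 0 1" --pt "0.1 -5.6 0 0 0 0 1" --pt "0.1 -6.2 0 0 0 0 1" --pt "0.1 -6.8 0 0 0 0 1" --pt "0.1 -7.4 0 0 0 0 1" --pt "0.1 -8 0 0 0 0 1"

```text
clock: 32.15
eef_pos: [0.689, -0.1823, 0.0981]
eef_rot: [-180.0, 0.0, -5.0]
ft_force: [0.3, -1.4, -0.1]
width: 0.006
gripper_force: 0.5
```

Emit:
play_rows --pt "0 -0.3 0 0 0 0 1" --pt "0 -0.6 0 0 0 0 1" --pt "0 -0.9 0 0 0 0 1" --pt "0 -1.2 0 0 0 0 1"

```text
clock: 32.48
eef_pos: [0.6898, -0.1712, 0.0981]
eef_rot: [180.0, 0.0, -5.1]
ft_force: [-0.6, -1.1, -1.1]
width: 0.005
gripper_force: 0.5
```

Emit:
play_rows --pt "0 -0.3 0 0 0 0 1" --pt "0 -0.5 0 0 0 0 1" --pt "0 -0.7 0 0 0 0 1" --pt "0 -0.7 0 0 0 0 1"

```text
clock: 32.82
eef_pos: [0.6906, -0.1644, 0.0983]
eef_rot: [180.0, 0.0, -5.1]
ft_force: [0.0, -1.3, -0.2]
width: 0.003
gripper_force: 0.4
```

Emit:
play_rows --pt "0 -0.2 0 0 0 0 1" --pt "0 -0.4 0 0 0 0 1" --pt "0 -0.4 0 0 0 0 1"

```text
clock: 33.07
eef_pos: [0.6905, -0.164, 0.0984]
eef_rot: [179.7, -0.1, -5.2]
ft_force: [0.7, -7.8, -2.8]
width: 0.005
gripper_force: 3.9
```

Emit:
play_rows --pt "0 -0.3 0 0 0 0 1" --pt "0 -0.5 0 0 0 0 1" --pt "0 -0.5 0 0 0 0 1" --pt "0 -0.5 0 0 0 0 1"

```text
clock: 33.4
eef_pos: [0.6904, -0.1638, 0.0986]
eef_rot: [179.3, -0.1, -5.4]
ft_force: [2.1, -17.5, -7.2]
width: 0.004
gripper_force: 7.8
```

Emit:
play_rows --pt "0 1 0 0 0 0 1" --pt "0 3 0 0 0 0 1" --pt "0 5 -2 0 0 0 1" --pt "0 5.5 -5 0 0 0 1" --pt "0 6 -9 0 0 0 1" --pt "0 9 -12 0 0 0 1" --pt "0 13 -13 0 0 0 1" --pt "0 17 -13 0 0 0 1" --pt "0 20 -13 0 0 0 1" --pt "0 20 -13 0 0 0 1"

```text
clock: 34.23
eef_pos: [0.6699, -0.3631, 0.2291]
eef_rot: [179.7, 0.0, -5.6]
ft_force: [-1.6, -0.3, -0.6]
width: 0.005
gripper_force: 0.0
```

```bash
python3 - <<'E'
from tr import *
t=snap('top');s=snap('side')
print([ [(round(x['score'],2),np.round(x['uv'],1)) for x in env.mark_of('power_tip',c)][:2] for c in('top','side')])
tray([s])
cv2.imwrite('pics/f.png',np.hstack([cv2.resize(s['frame'][130:310,245:425],(400,400),interpolation=cv2.INTER_CUBIC),cv2.resize(t['frame'][100:280,270:450],(400,400),interpolation=cv2.INTER_CUBIC)]))
E
```

```text
[[], [(0.48, array([364.5, 209.7]))]]
tray [0.5132 0.0248 0.2206] 12.6 0.024
-92 [0.4234 0.0047]
-46 [0.4683 0.0147]
0 [0.5132 0.0248]
46 [0.558  0.0349]
92 [0.6029 0.0449]
```

View pics/f.png

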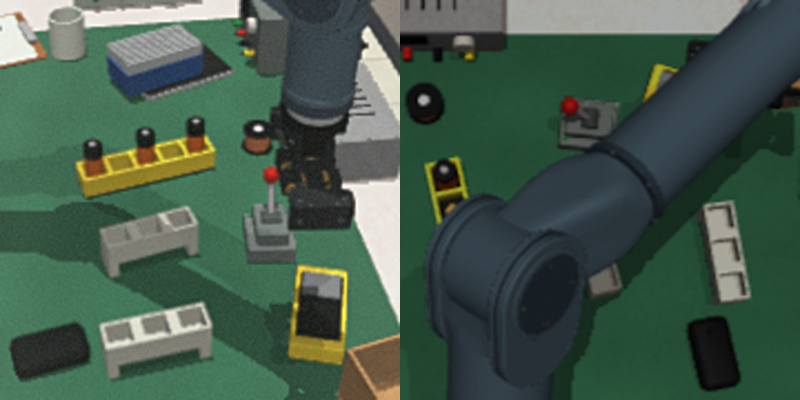

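Everything is in place: three cells upright in the tray, stands standing where they were, lever leaning over to on (tip at (570,103)), block flat on the bed.

```bash
python3 -c "
from h import *
print(env.job_done())"
```

```text
the job is handed in; nothing more can be done
None
```

The job is handed in: the block lies flat on the bed with fins up, all three cells present stand upright in their own tray compartments, both stands are in place, and the power lever is pushed to its on stop; the verdict was not returned.

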